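Draw the top chopping board over the edge and rack it

ROBOT

A 6-joint arm with a two-finger parallel gripper is mounted at the origin on a cart in front of the work surface, level with it; the furniture and walls round the work are solid. World frame = base frame: x ahead of the robot, y to its left, z up, the work surface at z = 0. Lengths are in m, angles in rad, forces in N, time in s.
With the tool pointing down it reaches from about 0.275 to 0.85 m from the base axis. Payload 5.2 kg.
Tool frame: the origin (TCP) lies midway between the tips of the shut fingers; the grasp point (between the pads) lies 19 mm behind it; z points along the fingers, y is the line along which they close (so a half turn about z gives the same grasp; the last joint's range is limited). The gripper opens to 85 mm and grips with 20 to 120 N. Pads are 22 mm wide; open, the fingers measure 114 mm over their backs; the gripper's body (76 mm by 85 mm) begins 54 mm behind the grasp point. The pads swing forward as they close: fully open they stand 13 mm farther back than shut.
Start: joints at [1.081, 0.259, 1.535, -0, 1.348, -0.203], TCP at [0.156, 0.528, 0.206] pointing down, gripper open.
Joint ranges: [-3.14, 3.14], [-0.91, 2.08], [0.19, 2.58], [-1.22, 4.36], [0.22, 2.71], [-3.12, 3.12]. Speed limits (rad/s): [2.57, 2.57, 3.14, 3.14, 3.14, 3.14].

INTERFACE

Orientations are given as a 3x3 rotation matrix whose columns are the frame's x, y, z axes.
In Python, from bench import arm gives the robot as it stands. The module is installed in compiled form; this text tells all that it offers.
- The arm moves only by the tool carry_out, never from a script. Its argument "targets" is a list of rows, each an object with "delta_pos": the shift along the tool's x, y, z scaled (see below), a list of three; "dr": the turn, a rotation vector about the tool's x, y, z scaled (see below), a list of three; "jaw": the closure, from -1 (fully open) to 1 (shut). In form: [{"delta_pos": [x, y, z], "dr": [ax, ay, az], "jaw": jaw}, ...]. A call has 1 to 8 rows; each row is the pose to reach, as a shift and turn from the pose commanded when the call began, along the tool's axes at that moment, turning the shorter way round; what a row does not reach only later rows make up. The controller multiplies each number of a shift by 0.3 m and each number of a turn by 180 degrees. A row lasts 1/8 s, in which the tool goes at most 62.5 mm and 10.7 degrees, less where a joint would pass 70% of its speed; a pose out of reach is approached as far as the arm can. A call with a number of a shift or a turn outside -1 to 1 is refused whole. A call with a gripper value outside its range is refused whole. The fingers move at their own pace and stop on an object; the grip force is fixed at half the most. Time passes only in rows, so rows that repeat a pose let the fingers close. It gives the time, the measured TCP pose, the force, the opening and the grip force at its end, in the units of the state.
- arm.get_obs(): the state, without advancing time (a new reading comes with each control period).
- arm.get_image(name): name is "side" or "top"; returns the picture (384x512x3 uint8, red, green, blue); there is no depth.
- arm.get_calibration(name): a dict with "mtx" (3x3 intrinsics, pixels), "extrinsics" (4x4, takes a point from camera to world coordinates). Camera axes: x right, y up, looking along -z (the intrinsics and any distortion apply to the point x, -y, -z); pixel columns grow to the right and rows downward; lengths in m; the calibration is good to about 2 mm. A picture is of the moment at which its call begins. get_calibration takes no time and is no camera call.
- arm.job_done(): hands the job in; it is judged then, once.
The state is a dict: "t": time; "joint_pos": joint angles; "qvel": joint speeds; "joint_efforts": joint torques, N m; "eef_pos": TCP position; "tcp_rot": TCP orientation; "wrist_force": force on the tool from outside, world axes, zero at the start; "torque": the same for the moment, N m; "gripper_width": finger opening in m; "grasp_force": force on a finger pad.
Only numpy, scipy, OpenCV 4.12 (cv2) and the standard library are available. Lean on these libraries where they do the work, as an engineer would, in place of code of your own. Each camera call takes 0.05 s, during which the arm holds its last target. There are 200 camera calls.

TASK

Put the top chopping board of the pile away in the board rack. The riser's rim leaves no edge to grip, so draw just that board, lying flat, out over the riser's open side until it overhangs by 40 mm or more, pinch it by the overhanging edge, and stand it on edge in the middle of a free slot of the rack. Leave the two boards under it and the other things where they are.

Things in the scene. Friction and masses are not known exactly. Their poses are not given: they have to be found in the camera images.
- riser: fixed wooden riser, a small raised shelf 162 (x) x 195 (y) mm on feet; origin on the worktop under the deck, z up. Deck top 80 mm, underside 66 mm, y = -100 to +95 mm. Rim 8 mm thick up to z = 105 mm along both sides (inner faces x = -73, +73 mm) and the back (inner face y = -92 mm). The +y side is open, without a lip; at yaw 0 it faces the robot's left (world +y)
- riser_lip (a point): middle of the upper edge of the riser's deck at its open side (95 mm along the riser's +y, 80 mm up); axes as the riser's
- board_top: top one of three like pale wooden boards piled on the deck, 140 (x) x 180 (y) x 9 (z) mm, 0.14 to 0.27 kg; origin at the middle of its underside, y towards the open side. Starts 98 to 107 mm up, 2 mm above the rim, 1 to 5 mm from it. Boards slide on one another (friction 0.2 to 0.3), less on fingertips (0.5 or more): closed fingers pressing down with 5 to 12 N drag this board alone
- board_edge (a point): middle of the top board's end face at the riser's open side, half way up its thickness, 90 mm along the board's +y from its middle. Overhang = how far it lies beyond riser_lip; past about 85 mm the board tips off. Nothing stands under the overhang; the worktop is 98 mm below the board. Pinched by leaned fingers and lifted, the board swings up into line with them
- board_middle (a point): middle of the top board's volume; axes as the board's (z is normal to its faces)
- board_mid: second board of the pile, same size, origin at the middle of its underside (89 mm up)
- board_low: lowest board of the pile, same size, origin at the middle of its underside (80 mm up)
- rack: fixed board rack: wooden foot 170 (x) x 124 (y) x 18 mm, origin under its middle, z up. Four upright U-shaped steel dividers of 6 mm wire run along x (-55 to +55 mm) at y = -45, -15, +15, +45 mm, up to z = 105 mm: three slots along x, 24 mm clear. The slot at y = +30 mm holds rack_board; those at y = -30 and 0 are free. A board may lean on a divider
- slot_a (a point): middle of the floor of the free slot nearest the riser (rack y = -30 mm, 18 mm up); axes as the rack's
- slot_b (a point): middle of the floor of the free middle slot (rack y = 0, 18 mm up); axes as the rack's
- rack_board: smaller dark wooden board, 130 x 13 x 145 mm high, that stands loose in the rack's slot at y = +30 mm. Origin at the middle of its lower edge
- spice_jar: bystander: glass spice jar, 41 mm across, 105 mm high, origin under its middle
- salt_shaker: bystander: glass and metal salt shaker, 44 mm across, 90 mm high, origin under its middle
- garlic: bystander: garlic bulb, 60 mm across, 59 mm high, origin under its middle

How it is judged:
On the way:
1. the top board lies flat and overhangs the riser's open side by at least 40 mm (y of board_edge in the frame of riser above 0.135 m and angle between board_top's own z axis and vertical below 0.06 rad and height (world z) of board_middle below 0.108 m), for 0.2 s.
At the end, for the whole second after the job is handed in: The top board stands released on edge in a free slot: middle within 35 mm of the rack's lengthwise, on the slot floor, faces within 15 degrees of the slot. The lower pile boards are within 20 mm, and dark board, spice jar, salt shaker and garlic within 30 mm, of their start (x of board_middle in the frame of rack between -0.035 and 0.035 m and y of board_middle in the frame of rack between -0.046 and 0.016 m and z of board_middle in the frame of rack between 0.08 and 0.114 m and angle between the z axis of board_top and the y axis of rack, either way round below 0.26 rad and distance of each of board_mid, board_low from where it was at the start of the episode below 0.02 m and distance of each of rack_board, spice_jar, salt_shaker, garlic from where it was at the start of the episode below 0.03 m and angle between the y axis of rack_board and the y axis of rack, either way round below 0.26 rad); the robot touches nothing.
It fails at once if one of the two lower pile boards is moved by more than 20 mm (distance of any of board_mid, board_low from where it was at the start of the episode above 0.02 m).
It fails at once if a bystander is moved by more than 30 mm (distance of any of rack_board, spice_jar, salt_shaker, garlic from where it was at the start of the episode above 0.03 m).
It also fails if it takes over 64 s, if anything falls off the work surface, if the arm or the gripper's body presses on something with over 40 N, if the wrist force passes 120 N, or if a joint passes its speed limit or range.

## Working session

There is one attempt and no reset: what is moved stays moved. The work goes in short steps, Python scripts to look and compute and a tool call to move; the robot and the scene stay as the last step left them, time stands still between calls to the robot, and variables do not carry over. Pictures are saved under pics/ and viewed, at most 10 in all, crops included, and the job is handed in when it is done.

Besides the shell and the picture viewer there is one more tool, called as name(argument=value, ...), one argument or row to a line, values as JSON. carry_out: Moves the arm, as the interface text tells. Its arguments: {"type":"object","properties":{"targets":{"type":"array"}},"required":["targets"]}

```bash
mkdir -p pics
python3 - <<'E'
from bench import arm
import cv2,numpy as np
np.set_printoptions(precision=4,suppress=True)
for n in("side","top"):
    im=arm.get_image(n);cv2.imwrite(f"pics/{n}0.png",im[:,:,::-1]);c=arm.get_calibration(n);print(n,c)
o=arm.get_obs();print(o)
E
```

```text
side {'mtx': array([[362.8311,   0.    , 264.9997],
       [  0.    , 362.8311, 187.1095],
       [  0.    ,   0.    ,   1.    ]]), 'extrinsics': array([[ 0.8785,  0.2879, -0.3812,  0.1889],
       [-0.4773,  0.5585, -0.6784, -0.5056],
       [ 0.0175,  0.778 ,  0.6281,  0.6499],
       [ 0.    ,  0.    ,  0.    ,  1.    ]])}
top {'mtx': array([[401.1712,   0.    , 255.6507],
       [  0.    , 401.1712, 190.6874],
       [  0.    ,   0.    ,   1.    ]]), 'extrinsics': array([[-0.0233,  0.9899, -0.1402,  0.4141],
       [-0.9993, -0.0189,  0.0325,  0.0767],
       [ 0.0295,  0.1408,  0.9896,  0.9377],
       [ 0.    ,  0.    ,  0.    ,  1.    ]])}
{'t': 0.1, 'joint_pos': array([ 1.0812,  0.2593,  1.536 ,  0.    ,  1.348 , -0.2028]), 'qvel': array([ 0.0006, -0.0021, -0.0022,  0.0008,  0.0004, -0.0004]), 'joint_efforts': array([  0.0019, -44.6974, -29.1247,  -0.0002,   0.0064,   0.    ]), 'eef_pos': array([0.1553, 0.5271, 0.2054]), 'tcp_rot': array([[-0.9592,  0.2829, -0.0008],
       [ 0.2829,  0.9592, -0.0015],
       [ 0.0004, -0.0016, -1.    ]]), 'wrist_force': array([-0.2509, -0.4101, -0.3072]), 'torque': array([-0.0345, -0.0475,  0.0014]), 'grasp_force': 0.0, 'gripper_width': 0.0853350300010199}
```

View pics/side0.png

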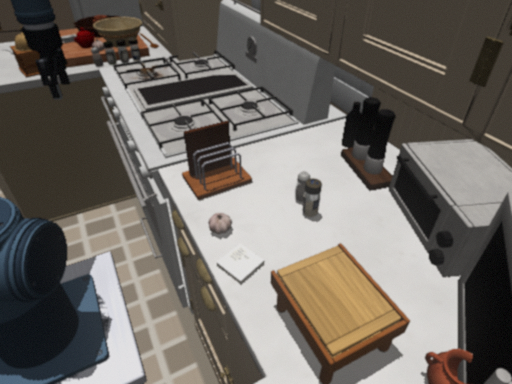

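View pics/top0.png

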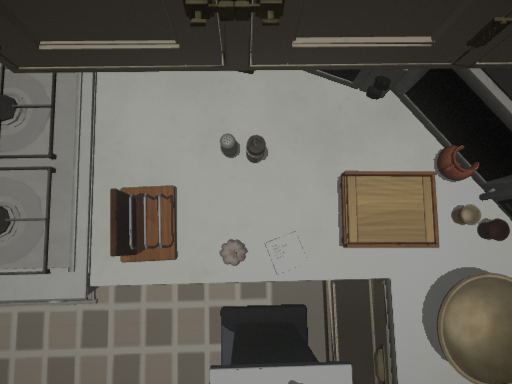

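The side view shows the riser with the pale pile at about (340,310) and the rack at (215,160). In the top view the riser is at (390,209) with its open side facing left. The rack is at (148,224) with the dark board in its left slot, and the jar, shaker and garlic are at (256,148), (228,143) and (233,252).

Run:
```python
import cv2,numpy as np
t=cv2.imread("pics/top0.png");s=cv2.imread("pics/side0.png")
a=cv2.resize(t[160:260,330:450],(480,400)[:2],interpolation=cv2.INTER_CUBIC) # x4
b=cv2.resize(t[180:268,105:185],(320,352),interpolation=cv2.INTER_CUBIC) # x4
out=np.zeros((400,800,3),np.uint8);out[:400,:480]=a;out[:352,480:800]=b
cv2.imwrite("pics/crop0.png",out)
```

```text
(no output)
```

View pics/crop0.png

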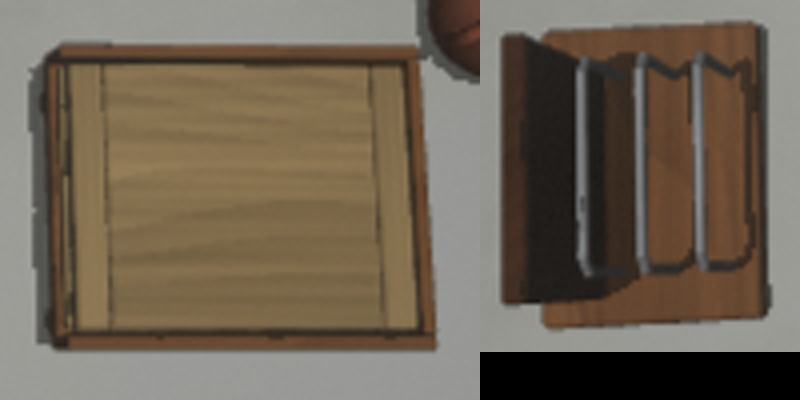

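Riser crop (4x): top board corners at about (70,63), (405,62), (420,330) and (75,330), with rim corners at (62,45), (418,45), (435,350) and (60,348). Rack crop: foot corners at (545,30), (765,25), (768,315) and (548,328), and divider tops at u=583, 640 and 698.

```bash
cat > h.py <<'E'
import numpy as np,cv2
from bench import arm
np.set_printoptions(precision=4,suppress=True)
C={n:arm.get_calibration(n) for n in("side","top")}
def cast(n,px,z):
    M,E=C[n]["mtx"],C[n]["extrinsics"]; px=np.atleast_2d(px).astype(float)
    d=np.c_[(px-M[:2,2])/[M[0,0],M[1,1]],np.ones(len(px))]*[1,-1,-1]
    d=d@E[:3,:3].T; o=E[:3,3]; return o+d*((z-o[2])/d[:,2])[:,None]
def proj(n,p):
    M,E=C[n]["mtx"],C[n]["extrinsics"]
    q=(np.atleast_2d(p)-E[:3,3])@E[:3,:3]*[1,-1,-1]; q=q@M.T; return q[:,:2]/q[:,2:]
E
python3 - <<'E'
from h import *
def R(l): return [(330+(u+.5)/4-.5,160+(v+.5)/4-.5) for u,v in l]
def K(l): return [(105+(u-479.5)/4-.5,180+(v+.5)/4-.5) for u,v in l]
b=cast("top",R([(70,63),(405,62),(420,330),(75,330)]),.107);print("board",b[:,:2],b.mean(0))
r=cast("top",R([(62,45),(418,45),(435,350),(60,348)]),.105);print("rim",r[:,:2],r.mean(0))
f=cast("top",K([(545,30),(765,25),(768,315),(548,328)]),.018);print("foot",f[:,:2],f.mean(0))
d=cast("top",K([(580,70),(583,262),(640,65),(642,262),(697,65),(699,260)]),.105);print("div",d[:,:2])
for P in (b,r,f):
    e=(P[0]-P[1])+(P[3]-P[2]);w=(P[0]-P[3])+(P[1]-P[2]);print("yaw of y axis",np.arctan2(-e[0],e[1]),np.arctan2(w[1],w[0]))
k=[(256,148),(228,143),(233,252)]
print(cast("top",k,.09))
# cross check: project into side
print(proj("side",np.r_[b,r,f,d]))
E
```

```text
board [[ 0.5608 -0.1451]
 [ 0.5581 -0.325 ]
 [ 0.4165 -0.3208]
 [ 0.4206 -0.1399]] [ 0.489  -0.2327  0.107 ]
rim [[ 0.571  -0.1419]
 [ 0.5676 -0.3338]
 [ 0.406  -0.3287]
 [ 0.4116 -0.1321]] [ 0.489  -0.2341  0.105 ]
foot [[0.5585 0.356 ]
 [0.5591 0.2304]
 [0.394  0.2279]
 [0.3898 0.3503]] [0.4754 0.2911 0.018 ]
div [[0.5236 0.3111]
 [0.4248 0.3075]
 [0.5256 0.2803]
 [0.4241 0.2777]
 [0.525  0.2509]
 [0.4245 0.2488]]
yaw of y axis -0.018906768028941475 -0.03340636141683943
yaw of y axis -0.023082222310415804 -0.04625480848566135
yaw of y axis 0.019306090491568645 0.024181349446830484
[[0.6276 0.046  0.09  ]
 [0.6397 0.1064 0.09  ]
 [0.4059 0.0992 0.09  ]]
[[337.3921 243.9387]
 [402.2708 316.2892]
 [332.0139 353.4304]
 [275.4307 268.1883]
 [340.2992 241.8155]
 [410.0285 318.7886]
 [329.3908 361.9332]
 [269.1426 267.7076]
 [233.4321 156.0637]
 [251.9851 177.9973]
 [197.4563 195.6276]
 [181.2848 171.8648]
 [227.6388 141.5447]
 [194.7541 150.9036]
 [232.8458 146.6418]
 [198.3961 156.4848]
 [237.1763 151.9277]
 [202.4393 162.0154]]
```

carry_out(
  targets=[
    {"delta_pos":[-0.64,-0.75,-0.17],"dr":[0,0,-0.083],"jaw":1},
    {"delta_pos":[-0.64,-0.75,-0.17],"dr":[0,0,-0.083],"jaw":1},
    {"delta_pos":[-0.64,-0.75,-0.17],"dr":[0,0,-0.083],"jaw":1},
    {"delta_pos":[-0.64,-0.75,-0.17],"dr":[0,0,-0.083],"jaw":1},
    {"delta_pos":[-0.64,-0.75,-0.17],"dr":[0,0,-0.083],"jaw":1},
    {"delta_pos":[-0.64,-0.75,-0.17],"dr":[0,0,-0.083],"jaw":1},
    {"delta_pos":[-0.64,-0.75,-0.17],"dr":[0,0,-0.083],"jaw":1},
  ],
)

```text
t: 0.98
eef_pos: [0.2758, 0.2576, 0.2569]
tcp_rot: [[-1.0, 0.027, -0.001], [0.027, 1.0, 0.0], [0.001, 0.0, -1.0]]
wrist_force: [-0.9, 0.0, -0.2]
gripper_width: 0.0004
grasp_force: 0.0
```

```bash
cat >> h.py <<'E'
from scipy.spatial.transform import Rotation as Ro
def pose(yaw,lean=0):
    # tool x ~ -world x, tool y ~ +y, z down, then lean about tool x (z tips to -y); yaw about world z
    B=np.array([[-1,0,0],[0,1,0],[0,0,-1.]]).T
    return Ro.from_euler('z',yaw).as_matrix()@B@Ro.from_euler('x',lean,degrees=True).as_matrix()
def st():
    o=arm.get_obs();print("t",o["t"],"q",o["joint_pos"],"p",o["eef_pos"],"F",o["wrist_force"],"w",o["gripper_width"],"g",o["grasp_force"]);return o
def plan(p,yaw=None,lean=0):
    o=arm.get_obs();R=o["tcp_rot"]
    print("delta",R.T@(np.array(p)-o["eef_pos"])/.3,"dr",Ro.from_matrix(R.T@pose(yaw,lean)).as_rotvec(degrees=True)/180 if yaw is not None else 0)
E
python3 -c "
from h import *
print(st()['tcp_rot']);plan([.47,-.02,.22],-.025);plan([.488,-.245,.13],-.025)"
```

```text
t 0.975 q [ 0.4526 -0.0993  1.8056  0.0007  1.4357 -1.091 ] p [0.2758 0.2576 0.2569] F [-0.9098  0.0248 -0.1503] w 0.0003701591320242497 g 0.0
[[-0.9996  0.0273 -0.0006]
 [ 0.0273  0.9996  0.0005]
 [ 0.0006  0.0004 -1.    ]]
delta [-0.6723 -0.9074  0.1221] dr [ 0.0001 -0.0002 -0.0007]
delta [-0.7529 -1.6557  0.4218] dr [ 0.0001 -0.0002 -0.0007]
```

carry_out(
  targets=[
    {"delta_pos":[-0.67,-0.91,0.1],"dr":[0,0,0],"jaw":1},
    {"delta_pos":[-0.67,-0.91,0.1],"dr":[0,0,0],"jaw":1},
    {"delta_pos":[-0.67,-0.91,0.1],"dr":[0,0,0],"jaw":1},
    {"delta_pos":[-0.67,-0.91,0.1],"dr":[0,0,0],"jaw":1},
    {"delta_pos":[-0.67,-0.91,0.1],"dr":[0,0,0],"jaw":1},
    {"delta_pos":[-0.67,-0.91,0.1],"dr":[0,0,0],"jaw":1},
    {"delta_pos":[-0.67,-0.91,0.1],"dr":[0,0,0],"jaw":1},
  ],
)

```text
t: 1.85
eef_pos: [0.4707, -0.0203, 0.2257]
tcp_rot: [[-1.0, 0.026, -0.002], [0.026, 1.0, 0.001], [0.002, 0.001, -1.0]]
wrist_force: [-0.2, 0.7, 0.8]
gripper_width: -0.0001
grasp_force: 0.0
```

```bash
python3 -c "
from h import *
st();plan([.488,-.245,.118],-.025)"
```

```text
t 1.85 q [-0.2808  0.1032  1.6788  0.0003  1.3621 -1.8257] p [ 0.4707 -0.0203  0.2257] F [-0.2081  0.6889  0.7509] w -6.903083646075256e-05 g 0.0
delta [-0.0779 -0.7474  0.3581] dr [ 0.0003 -0.0008 -0.0003]
```

carry_out(
  targets=[
    {"delta_pos":[-0.08,-0.4,0.1],"dr":[0,0,0],"jaw":1},
    {"delta_pos":[-0.08,-0.75,0.2],"dr":[0,0,0],"jaw":1},
    {"delta_pos":[-0.08,-0.75,0.3],"dr":[0,0,0],"jaw":1},
    {"delta_pos":[-0.08,-0.75,0.36],"dr":[0,0,0],"jaw":1},
    {"delta_pos":[-0.08,-0.75,0.36],"dr":[0,0,0],"jaw":1},
    {"delta_pos":[-0.08,-0.75,0.36],"dr":[0,0,0],"jaw":1},
    {"delta_pos":[-0.08,-0.75,0.36],"dr":[0,0,0],"jaw":1},
  ],
)

```text
t: 2.72
eef_pos: [0.489, -0.2445, 0.1204]
tcp_rot: [[-1.0, 0.024, 0.002], [0.024, 1.0, -0.001], [-0.002, -0.001, -1.0]]
wrist_force: [0.2, 0.1, 0.7]
gripper_width: -0.0005
grasp_force: 0.0
```

```bash
python3 -c "
from h import *
st();plan([.488,-.245,.107],-.025)"
```

```text
t 2.725 q [-0.668   0.3243  1.666   0.0005  1.1497 -2.2154] p [ 0.489  -0.2445  0.1204] F [0.1684 0.0932 0.6609] w -0.0004598250465891798 g 0.0
delta [ 0.0035 -0.0018  0.0447] dr [-0.0002  0.0005  0.0005]
```

carry_out(
  targets=[
    {"delta_pos":[0,0,0.02],"dr":[0,0,0],"jaw":1},
    {"delta_pos":[0,0,0.03],"dr":[0,0,0],"jaw":1},
    {"delta_pos":[0,0,0.036],"dr":[0,0,0],"jaw":1},
    {"delta_pos":[0,0,0.042],"dr":[0,0,0],"jaw":1},
    {"delta_pos":[0,0,0.042],"dr":[0,0,0],"jaw":1},
  ],
)

```text
t: 3.35
eef_pos: [0.4879, -0.2463, 0.1063]
tcp_rot: [[-1.0, 0.026, -0.0], [0.026, 1.0, 0.0], [0.0, 0.0, -1.0]]
wrist_force: [-0.2, -0.4, 0.2]
gripper_width: -0.0
grasp_force: 0.0
```

carry_out(
  targets=[
    {"delta_pos":[0,0,0.0033],"dr":[0,0,0],"jaw":1},
    {"delta_pos":[0,0,0.0033],"dr":[0,0,0],"jaw":1},
  ],
)

```text
t: 3.6
eef_pos: [0.488, -0.2463, 0.1054]
tcp_rot: [[-1.0, 0.026, -0.0], [0.026, 1.0, 0.0], [0.0, 0.0, -1.0]]
wrist_force: [0.8, 0.2, 0.3]
gripper_width: -0.0001
grasp_force: 0.0
```

carry_out(
  targets=[
    {"delta_pos":[0,0,0.0033],"dr":[0,0,0],"jaw":1},
    {"delta_pos":[0,0,0.0033],"dr":[0,0,0],"jaw":1},
  ],
)

```text
t: 3.85
eef_pos: [0.488, -0.2462, 0.1044]
tcp_rot: [[-1.0, 0.026, -0.0], [0.026, 1.0, 0.0], [0.0, 0.0, -1.0]]
wrist_force: [0.3, 0.4, 0.3]
gripper_width: -0.0001
grasp_force: 0.0
```

carry_out(
  targets=[
    {"delta_pos":[0,0,0.0033],"dr":[0,0,0],"jaw":1},
    {"delta_pos":[0,0,0.0033],"dr":[0,0,0],"jaw":1},
  ],
)

```text
t: 4.1
eef_pos: [0.488, -0.2462, 0.1035]
tcp_rot: [[-1.0, 0.026, -0.0], [0.026, 1.0, 0.0], [0.0, 0.0, -1.0]]
wrist_force: [-0.3, 0.9, 0.7]
gripper_width: -0.0002
grasp_force: 0.0
```

carry_out(
  targets=[
    {"delta_pos":[0,0,0.0033],"dr":[0,0,0],"jaw":1},
    {"delta_pos":[0,0,0.0033],"dr":[0,0,0],"jaw":1},
  ],
)

```text
t: 4.35
eef_pos: [0.488, -0.2462, 0.1025]
tcp_rot: [[-1.0, 0.026, -0.0], [0.026, 1.0, 0.0], [0.0, 0.0, -1.0]]
wrist_force: [0.8, 0.1, -0.2]
gripper_width: -0.0001
grasp_force: 0.0
```

```bash
python3 -c "
from h import *
st()
a=arm.get_image('side')[200:384,230:450];cv2.imwrite('pics/s1.png',cv2.resize(a,(717,600))[:,:,::-1])"
```

```text
t 4.35 q [-0.6715  0.3442  1.6863 -0.      1.1113 -2.2162] p [ 0.488  -0.2462  0.1025] F [ 0.8116  0.1286 -0.1875] w -6.129574262541348e-05 g 0.0
```

View pics/s1.png

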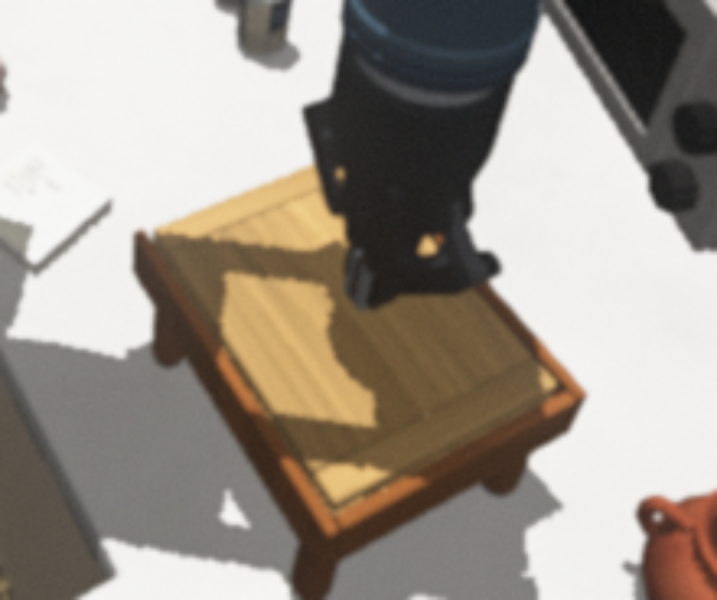

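The fingertip, near crop pixel (360,300), looks just above the board middle. There is no contact force yet, so I keep lowering in 1 mm steps.

carry_out(
  targets=[
    {"delta_pos":[0,0,0.0033],"dr":[0,0,0],"jaw":1},
    {"delta_pos":[0,0,0.005],"dr":[0,0,0],"jaw":1},
  ],
)

```text
t: 4.65
eef_pos: [0.488, -0.2462, 0.101]
tcp_rot: [[-1.0, 0.026, -0.0], [0.026, 1.0, 0.0], [0.0, 0.0, -1.0]]
wrist_force: [-1.6, 0.2, 0.5]
gripper_width: -0.0003
grasp_force: 0.0
```

carry_out(
  targets=[
    {"delta_pos":[0,0,0.005],"dr":[0,0,0],"jaw":1},
    {"delta_pos":[0,0,0.005],"dr":[0,0,0],"jaw":1},
  ],
)

```text
t: 4.9
eef_pos: [0.4879, -0.2462, 0.0994]
tcp_rot: [[-1.0, 0.026, -0.0], [0.026, 1.0, 0.0], [0.0, 0.0, -1.0]]
wrist_force: [-0.0, -0.7, 0.5]
gripper_width: -0.0001
grasp_force: 0.0
```

```bash
python3 -c "
from h import *
o=st();q=proj('side',[o['eef_pos'],o['eef_pos']*[1,1,0]+[0,0,.107]]);print(q)
a=arm.get_image('side')[255:325,300:400].copy();a=cv2.resize(a,(800,560),interpolation=cv2.INTER_CUBIC)
a=np.clip(a.astype(float)*1.6,0,255).astype(np.uint8)
for p in q: cv2.circle(a,tuple(int(v) for v in ((p-[300,255]+.5)*8)),3,(255,0,0),-1)
cv2.imwrite('pics/s2.png',a[:,:,::-1])"
```

```text
t 4.9 q [-0.6714  0.3475  1.6899 -0.      1.1045 -2.2162] p [ 0.4879 -0.2462  0.0994] F [-0.0245 -0.7091  0.5149] w -5.652976555755926e-05 g 0.0
[[338.7309 299.6926]
 [339.3661 297.1418]]
```

View pics/s2.png

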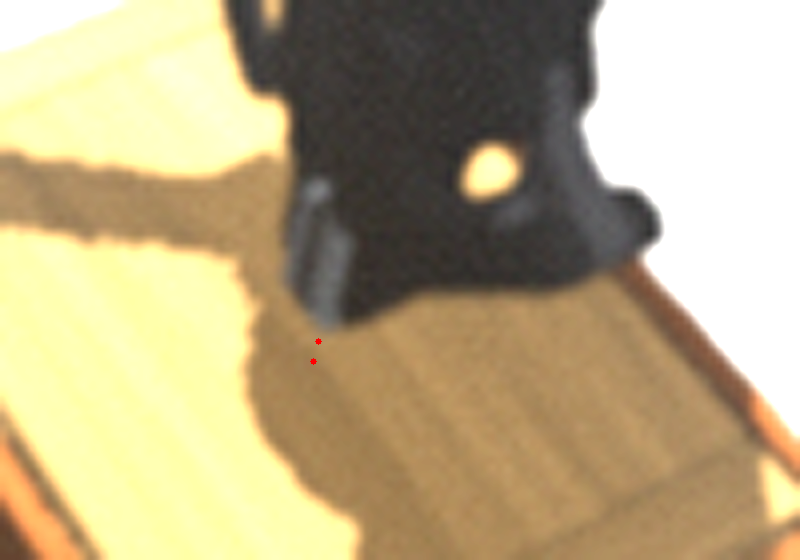

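The visible fingertip, at (325,325) in the crop, ends about 15 crop pixels above the projected contact point. It is still several mm above the board, so I lower further.

carry_out(
  targets=[
    {"delta_pos":[0,0,0.005],"dr":[0,0,0],"jaw":1},
    {"delta_pos":[0,0,0.0067],"dr":[0,0,0],"jaw":1},
  ],
)

```text
t: 5.2
eef_pos: [0.488, -0.2462, 0.0974]
tcp_rot: [[-1.0, 0.026, -0.0], [0.026, 1.0, 0.0], [0.0, 0.0, -1.0]]
wrist_force: [0.4, 0.2, -0.2]
gripper_width: -0.0003
grasp_force: 0.0
```

carry_out(
  targets=[
    {"delta_pos":[0,0,0.0033],"dr":[0,0,0],"jaw":1},
    {"delta_pos":[0,0,0.0033],"dr":[0,0,0],"jaw":1},
  ],
)

```text
t: 5.45
eef_pos: [0.488, -0.2462, 0.0965]
tcp_rot: [[-1.0, 0.026, -0.0], [0.026, 1.0, 0.0], [0.0, 0.0, -1.0]]
wrist_force: [-0.3, -0.2, -0.0]
gripper_width: 0.0001
grasp_force: 0.0
```

carry_out(
  targets=[
    {"delta_pos":[0,0,0.0033],"dr":[0,0,0],"jaw":1},
    {"delta_pos":[0,0,0.005],"dr":[0,0,0],"jaw":1},
  ],
)

```text
t: 5.7
eef_pos: [0.488, -0.2462, 0.095]
tcp_rot: [[-1.0, 0.026, -0.0], [0.026, 1.0, 0.0], [0.0, 0.0, -1.0]]
wrist_force: [-0.0, 0.2, -1.3]
gripper_width: -0.0001
grasp_force: 0.0
```

carry_out(
  targets=[
    {"delta_pos":[0,0,0.0033],"dr":[0,0,0],"jaw":1},
    {"delta_pos":[0,0,0.0033],"dr":[0,0,0],"jaw":1},
  ],
)

```text
t: 5.95
eef_pos: [0.488, -0.2462, 0.094]
tcp_rot: [[-1.0, 0.026, -0.0], [0.026, 1.0, 0.0], [0.0, 0.0, -1.0]]
wrist_force: [-0.5, 1.1, -0.3]
gripper_width: 0.0001
grasp_force: 0.0
```

```bash
python3 -c "
from h import *
a=arm.get_image('side');h=cv2.cvtColor(a,cv2.COLOR_RGB2HSV)
m=((h[...,1]<90)&(h[...,2]<110)).astype(np.uint8)
for c in range(335,350): 
  r=np.where(m[280:310,c])[0];print(c,r.max()+280 if len(r) else None,end=' ')
o=st();print(proj('side',o['eef_pos']+np.array([[0,0,z] for z in(0,.005,.01,.015,.02)])))
E=C['side']['extrinsics'];print(np.array([340,0]))
for r in (290,300): print(a[r,336:350:2].tolist())
"
```

```text
335 292 336 293 337 295 338 297 339 297 340 297 341 297 342 296 343 296 344 295 345 295 346 295 347 295 348 294 349 293 t 6.0 q [-0.6714  0.3536  1.696  -0.      1.0921 -2.2162] p [ 0.488  -0.2462  0.094 ] F [ 0.4431 -0.397  -0.0247] w -0.0003767440927987236 g 0.0
[[338.3358 301.4793]
 [338.748  299.8249]
 [339.1643 298.154 ]
 [339.5847 296.4664]
 [340.0093 294.7619]]
[340   0]
[[60, 56, 54], [52, 48, 47], [66, 67, 65], [61, 58, 57], [33, 28, 26], [37, 31, 27], [35, 31, 29]]
[[100, 79, 52], [101, 79, 52], [105, 83, 52], [116, 92, 60], [111, 88, 54], [116, 92, 59], [110, 88, 56]]
```

carry_out(
  targets=[
    {"delta_pos":[0,0,0.0033],"dr":[0,0,0],"jaw":1},
    {"delta_pos":[0,0,0.0033],"dr":[0,0,0],"jaw":1},
  ],
)

```text
t: 6.25
eef_pos: [0.488, -0.2462, 0.093]
tcp_rot: [[-1.0, 0.026, -0.0], [0.026, 1.0, 0.0], [0.0, 0.0, -1.0]]
wrist_force: [-0.1, 0.8, 1.1]
gripper_width: 0.0001
grasp_force: 0.0
```

carry_out(
  targets=[
    {"delta_pos":[0,0,0.0033],"dr":[0,0,0],"jaw":1},
    {"delta_pos":[0,0,0.0033],"dr":[0,0,0],"jaw":1},
  ],
)

```text
t: 6.5
eef_pos: [0.488, -0.2462, 0.092]
tcp_rot: [[-1.0, 0.026, -0.0], [0.026, 1.0, 0.0], [0.0, 0.0, -1.0]]
wrist_force: [-0.3, -0.3, 0.6]
gripper_width: 0.0002
grasp_force: 0.0
```

carry_out(
  targets=[
    {"delta_pos":[0,0,0.0033],"dr":[0,0,0],"jaw":1},
    {"delta_pos":[0,0,0.0033],"dr":[0,0,0],"jaw":1},
  ],
)

```text
t: 6.75
eef_pos: [0.488, -0.2462, 0.091]
tcp_rot: [[-1.0, 0.026, -0.0], [0.026, 1.0, 0.0], [0.0, 0.0, -1.0]]
wrist_force: [-0.3, -0.2, -0.0]
gripper_width: -0.0001
grasp_force: 0.0
```

carry_out(
  targets=[
    {"delta_pos":[0,0,0.0033],"dr":[0,0,0],"jaw":1},
    {"delta_pos":[0,0,0.005],"dr":[0,0,0],"jaw":1},
  ],
)

```text
t: 7.0
eef_pos: [0.488, -0.2463, 0.0895]
tcp_rot: [[-1.0, 0.026, -0.0], [0.026, 1.0, 0.0], [0.0, 0.0, -1.0]]
wrist_force: [-0.8, 0.0, -0.4]
gripper_width: -0.0001
grasp_force: 0.0
```

carry_out(
  targets=[
    {"delta_pos":[0,0,0.0033],"dr":[0,0,0],"jaw":1},
    {"delta_pos":[0,0,0.005],"dr":[0,0,0],"jaw":1},
  ],
)

```text
t: 7.25
eef_pos: [0.488, -0.2462, 0.088]
tcp_rot: [[-1.0, 0.026, -0.0], [0.026, 1.0, 0.0], [0.0, 0.0, -1.0]]
wrist_force: [-0.1, 0.1, -0.4]
gripper_width: 0.0001
grasp_force: 0.0
```

```bash
python3 -c "
from h import *
a=arm.get_image('side');h=cv2.cvtColor(a,cv2.COLOR_RGB2HSV)
m=((h[...,1]<90)&(h[...,2]<110)).astype(np.uint8)
for c in range(335,350): 
  r=np.where(m[280:310,c])[0];print(c,r.max()+280 if len(r) else None,end=' ')
o=st();print(arm.get_obs()['torque'],arm.get_obs()['joint_efforts'])
b=cv2.resize(a[225:385,260:420],(600,600),interpolation=cv2.INTER_CUBIC);b=np.clip(b*1.5,0,255).astype(np.uint8)
cv2.imwrite('pics/s3.png',b[:,:,::-1])
"
```

```text
335 295 336 295 337 298 338 299 339 300 340 299 341 299 342 299 343 298 344 297 345 297 346 297 347 296 348 296 349 295 t 7.3 q [-0.6714  0.3604  1.7028 -0.      1.0785 -2.2162] p [ 0.488  -0.2462  0.088 ] F [-0.0414 -0.5825 -0.7798] w -0.0004732167721190591 g 0.0
[-0.0272  0.0581  0.0105] [  0.0052 -46.6266 -25.1973  -0.0001  -0.0038  -0.    ]
```

View pics/s3.png

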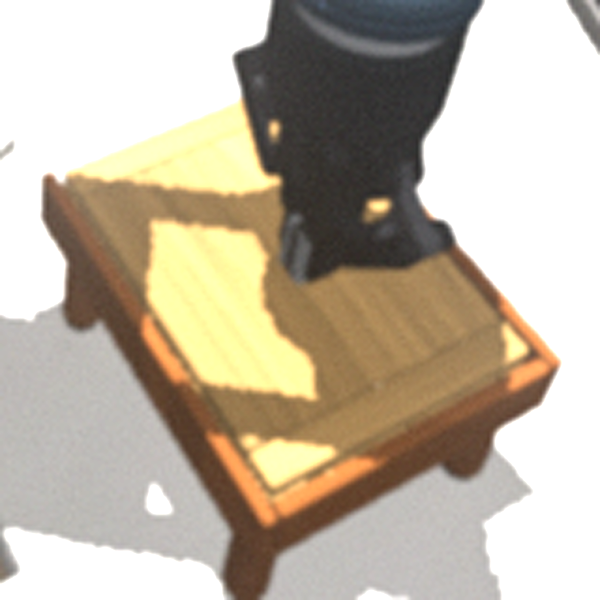

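The fingertip, at (295,275) in the crop, is still approaching the board surface and touching nothing. I continue down.

carry_out(
  targets=[
    {"delta_pos":[0,0,0.0033],"dr":[0,0,0],"jaw":1},
    {"delta_pos":[0,0,0.005],"dr":[0,0,0],"jaw":1},
  ],
)

```text
t: 7.55
eef_pos: [0.488, -0.2462, 0.0865]
tcp_rot: [[-1.0, 0.026, -0.0], [0.026, 1.0, 0.0], [0.0, 0.0, -1.0]]
wrist_force: [-0.2, -0.1, 0.3]
gripper_width: -0.0001
grasp_force: 0.0
```

carry_out(
  targets=[
    {"delta_pos":[0,0,0.0033],"dr":[0,0,0],"jaw":1},
    {"delta_pos":[0,0,0.0067],"dr":[0,0,0],"jaw":1},
  ],
)

```text
t: 7.8
eef_pos: [0.488, -0.2463, 0.0845]
tcp_rot: [[-1.0, 0.026, -0.0], [0.026, 1.0, -0.0], [-0.0, -0.0, -1.0]]
wrist_force: [0.7, -0.3, -0.3]
gripper_width: -0.0001
grasp_force: 0.0
```

carry_out(
  targets=[
    {"delta_pos":[0,0,0.0033],"dr":[0,0,0],"jaw":1},
    {"delta_pos":[0,0,0.005],"dr":[0,0,0],"jaw":1},
  ],
)

```text
t: 8.05
eef_pos: [0.488, -0.2462, 0.083]
tcp_rot: [[-1.0, 0.026, -0.0], [0.026, 1.0, 0.0], [0.0, 0.0, -1.0]]
wrist_force: [-0.4, -0.4, 0.2]
gripper_width: -0.0001
grasp_force: 0.0
```

carry_out(
  targets=[
    {"delta_pos":[0,0,0.0033],"dr":[0,0,0],"jaw":1},
    {"delta_pos":[0,0,0.005],"dr":[0,0,0],"jaw":1},
  ],
)

```text
t: 8.3
eef_pos: [0.488, -0.2463, 0.0819]
tcp_rot: [[-1.0, 0.026, 0.0], [0.026, 1.0, -0.0], [-0.0, -0.0, -1.0]]
wrist_force: [-1.8, 0.2, 4.6]
gripper_width: -0.0002
grasp_force: 2.8
```

Contact came at a reported TCP z of 0.082, so the real fingertips sit about 25 mm behind the reported TCP along z. I press to about 8 N and start dragging.

carry_out(
  targets=[
    {"delta_pos":[0,0,0.0015],"dr":[0,0,0],"jaw":1},
    {"delta_pos":[0,0.01,0.0015],"dr":[0,0,0],"jaw":1},
    {"delta_pos":[0,0.02,0.0015],"dr":[0,0,0],"jaw":1},
  ],
)

```text
t: 8.68
eef_pos: [0.4889, -0.241, 0.0819]
tcp_rot: [[-1.0, 0.026, 0.002], [0.026, 1.0, -0.002], [-0.002, -0.002, -1.0]]
wrist_force: [0.8, -3.2, 5.6]
gripper_width: -0.0001
grasp_force: 2.8
```

carry_out(
  targets=[
    {"delta_pos":[0,0,0.0014],"dr":[0,0,0],"jaw":1},
    {"delta_pos":[0,0.01,0.0014],"dr":[0,0,0],"jaw":1},
    {"delta_pos":[0,0.025,0.0014],"dr":[0,0,0],"jaw":1},
    {"delta_pos":[0,0.04,0.0014],"dr":[0,0,0],"jaw":1},
    {"delta_pos":[0,0.055,0.0014],"dr":[0,0,0],"jaw":1},
    {"delta_pos":[0,0.07,0.0014],"dr":[0,0,0],"jaw":1},
  ],
)

```text
t: 9.43
eef_pos: [0.4898, -0.2203, 0.0819]
tcp_rot: [[-1.0, 0.026, 0.003], [0.026, 1.0, -0.003], [-0.003, -0.002, -1.0]]
wrist_force: [0.6, -2.5, 7.0]
gripper_width: 0.0002
grasp_force: 3.6
```

```bash
python3 -c "
from h import *
st()
a=arm.get_image('side');t=arm.get_image('top')
A=cv2.resize(a[225:385,230:430],(500,400),interpolation=cv2.INTER_CUBIC)
B=cv2.resize(t[160:280,320:450],(300,277),interpolation=cv2.INTER_CUBIC)
o=np.zeros((400,800,3),np.uint8);o[:,:500]=A;o[:277,500:]=B;cv2.imwrite('pics/s4.png',np.clip(o*1.3,0,255).astype(np.uint8)[:,:,::-1])
"
```

```text
t 9.425 q [-0.63    0.3503  1.7362 -0.0006  1.0515 -2.1745] p [ 0.4898 -0.2203  0.0819] F [ 0.5501 -2.5129  7.0231] w 0.0002021049613742254 g 3.6485861320397817
```

View pics/s4.png

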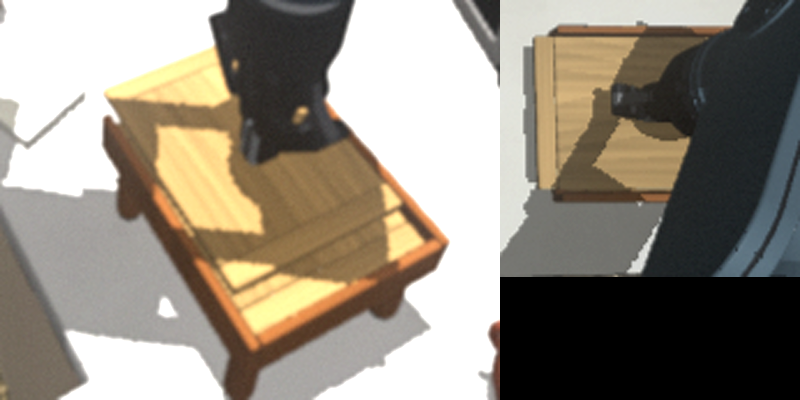

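The top board slides alone: the second board now shows behind its rear edge, and the front edge is past the lip. I continue the drag.

carry_out(
  targets=[
    {"delta_pos":[0,0.016,0],"dr":[0,0,0],"jaw":1},
    {"delta_pos":[0,0.032,0],"dr":[0,0,0],"jaw":1},
    {"delta_pos":[0,0.048,0],"dr":[0,0,0],"jaw":1},
    {"delta_pos":[0,0.064,0],"dr":[0,0,0],"jaw":1},
    {"delta_pos":[0,0.08,0],"dr":[0,0,0],"jaw":1},
    {"delta_pos":[0,0.096,0],"dr":[0,0,0],"jaw":1},
    {"delta_pos":[0,0.112,0],"dr":[0,0,0],"jaw":1},
    {"delta_pos":[0,0.128,0],"dr":[0,0,0],"jaw":1},
  ],
)

```text
t: 10.52
eef_pos: [0.4909, -0.1818, 0.0818]
tcp_rot: [[-1.0, 0.026, 0.003], [0.026, 1.0, -0.002], [-0.003, -0.002, -1.0]]
wrist_force: [0.5, -3.1, 7.0]
gripper_width: 0.0001
grasp_force: 3.8
```

```bash
python3 -c "
from h import *
st()
t=arm.get_image('top');h=cv2.cvtColor(t,cv2.COLOR_RGB2HSV)
a=cv2.imread('pics/top0.png')[:,:,::-1]
# left edge of the pale board per row: first strongly saturated pixel
for r in (178,186,194,230,238): 
  L=np.where(h[r,290:400,1]>70)[0];print(r,L[:1]+290,t[r,L[0]+286:L[0]+298].tolist(),cast('top',[(L[0]+289.5,r)],.107))
"
```

```text
t 10.525 q [-0.5675  0.3287  1.7692 -0.0007  1.0402 -2.1121] p [ 0.4909 -0.1818  0.0818] F [ 0.5112 -3.1209  7.0333] w 6.883599555375235e-05 g 3.7609330969280563
178 [317] [[178, 178, 172], [180, 180, 173], [178, 178, 172], [136, 135, 127], [126, 111, 87], [152, 130, 93], [151, 129, 93], [149, 126, 92], [151, 128, 92], [151, 129, 92], [151, 129, 93], [157, 134, 96]] [[ 0.5564 -0.0797  0.107 ]]
186 [317] [[180, 181, 174], [115, 115, 111], [99, 99, 94], [90, 89, 83], [107, 94, 72], [148, 126, 91], [152, 129, 92], [149, 127, 91], [155, 133, 95], [155, 131, 94], [151, 128, 93], [158, 135, 96]] [[ 0.5393 -0.0789  0.107 ]]
194 [317] [[182, 183, 175], [116, 116, 111], [100, 100, 95], [95, 95, 90], [96, 85, 67], [144, 122, 88], [154, 130, 94], [153, 130, 93], [157, 134, 96], [160, 135, 97], [155, 132, 94], [158, 133, 95]] [[ 0.5223 -0.0782  0.107 ]]
230 [318] [[176, 176, 170], [113, 114, 109], [96, 95, 91], [87, 85, 79], [110, 95, 71], [153, 129, 91], [162, 138, 98], [162, 137, 97], [166, 141, 100], [164, 139, 99], [162, 137, 96], [164, 139, 99]] [[ 0.447  -0.0769  0.107 ]]
238 [318] [[178, 179, 172], [165, 166, 159], [109, 109, 104], [93, 93, 88], [91, 81, 64], [144, 122, 87], [161, 136, 96], [165, 140, 99], [166, 140, 100], [165, 139, 98], [162, 136, 96], [159, 134, 95]] [[ 0.4306 -0.0761  0.107 ]]
```

The board edge is at y≈-0.078 and the lip at about -0.137, so the overhang is about 58 mm. Next I lift off and move to the open side.

carry_out(
  targets=[
    {"delta_pos":[0,0,-0.1],"dr":[0,0,0],"jaw":1},
    {"delta_pos":[0,0,-0.3],"dr":[0,0,0],"jaw":1},
    {"delta_pos":[0,0.2,-0.4],"dr":[0,0,0],"jaw":0.5},
    {"delta_pos":[0,0.4,-0.4],"dr":[0,0,0],"jaw":0},
    {"delta_pos":[0,0.6,-0.4],"dr":[0,0,0],"jaw":-0.4},
    {"delta_pos":[0,0.8,-0.4],"dr":[0,0,0],"jaw":-0.4},
    {"delta_pos":[0,0.8,-0.4],"dr":[0,0,0],"jaw":-0.4},
  ],
)

```text
t: 11.45
eef_pos: [0.4948, 0.0635, 0.2002]
tcp_rot: [[-1.0, 0.02, -0.001], [0.02, 1.0, 0.002], [0.001, 0.002, -1.0]]
wrist_force: [0.3, 0.8, 0.2]
gripper_width: 0.0601
grasp_force: 0.0
```

carry_out(
  targets=[
    {"delta_pos":[0,0,0],"dr":[0.05,0,0],"jaw":-0.4},
    {"delta_pos":[0,0,0],"dr":[0.1,0,0],"jaw":-0.4},
    {"delta_pos":[0,0,0],"dr":[0.15,0,0],"jaw":-0.4},
    {"delta_pos":[0,0,0],"dr":[0.2,0,0],"jaw":-0.4},
    {"delta_pos":[0,0,0],"dr":[0.25,0,0],"jaw":-0.4},
    {"delta_pos":[0,0,0],"dr":[0.3,0,0],"jaw":-0.4},
    {"delta_pos":[0,0,0],"dr":[0.333,0,0],"jaw":-0.4},
    {"delta_pos":[0,0,0],"dr":[0.333,0,0],"jaw":-0.4},
  ],
)

```text
t: 12.45
eef_pos: [0.4953, 0.0589, 0.1981]
tcp_rot: [[-1.0, 0.007, -0.025], [0.025, 0.499, -0.866], [0.006, -0.866, -0.499]]
wrist_force: [0.8, 0.6, -0.8]
gripper_width: 0.0599
grasp_force: 0.0
```

```bash
python3 -c "
from h import *
o=st();print(o['tcp_rot']);print(proj('side',o['eef_pos']),proj('top',o['eef_pos']))
a=arm.get_image('side');t=arm.get_image('top')
A=cv2.resize(a[165:365,200:400],(400,400),interpolation=cv2.INTER_CUBIC)
B=cv2.resize(t[140:300,240:400],(400,400),interpolation=cv2.INTER_CUBIC)
cv2.imwrite('pics/s5.png',np.clip(np.hstack([A,B])*1.3,0,255).astype(np.uint8)[:,:,::-1])
"
```

```text
t 12.45 q [ 0.4796  0.5919  1.5403 -0.8633  1.6623 -0.8439] p [0.4953 0.0589 0.1981] F [ 0.7542  0.5891 -0.8092] w 0.05988524258266938 g 0.0
[[-0.9997  0.0074 -0.0251]
 [ 0.0254  0.4992 -0.8661]
 [ 0.0061 -0.8665 -0.4992]]
[[261.1958 163.0268]] [[252.4979 203.3285]]
```

View pics/s5.png

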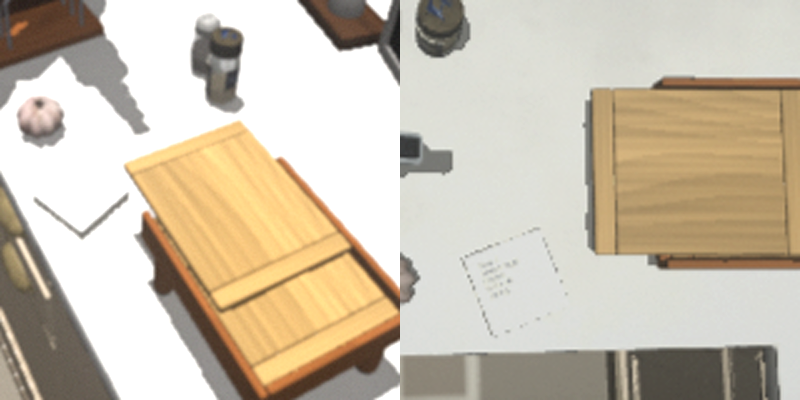

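The board overhangs cleanly and squarely in both views, and the arm reaches the 60° lean. In the top view the fingertip is at about (249,200), somewhat behind the projected TCP, which agrees with the 25 mm offset along the tool. I approach to about 40 mm short and check.

carry_out(
  targets=[
    {"delta_pos":[-0.005,0.028,0.1],"dr":[0,0,0],"jaw":-0.18},
    {"delta_pos":[-0.005,0.028,0.25],"dr":[0,0,0],"jaw":-0.18},
    {"delta_pos":[-0.005,0.028,0.4],"dr":[0,0,0],"jaw":-0.18},
    {"delta_pos":[-0.005,0.028,0.5],"dr":[0,0,0],"jaw":-0.18},
    {"delta_pos":[-0.005,0.028,0.58],"dr":[0,0,0],"jaw":-0.18},
    {"delta_pos":[-0.005,0.028,0.6],"dr":[0,0,0],"jaw":-0.18},
    {"delta_pos":[-0.005,0.028,0.6],"dr":[0,0,0],"jaw":-0.18},
  ],
)

```text
t: 13.42
eef_pos: [0.4938, -0.093, 0.1042]
tcp_rot: [[-1.0, 0.016, -0.023], [0.028, 0.502, -0.865], [-0.002, -0.865, -0.502]]
wrist_force: [0.2, -0.5, -0.3]
gripper_width: 0.0505
grasp_force: 0.0
```

```bash
python3 -c "
from h import *
o=st();R=o['tcp_rot'];e=o['eef_pos']
def fing(d,h): return [e-R[:,2]*d+s*R[:,1]*h for s in(1,-1)]
a=arm.get_image('side').copy();t=arm.get_image('top').copy()
f=4
A=cv2.resize(a[180:280,240:340],(400,400),interpolation=cv2.INTER_CUBIC)
B=cv2.resize(t[160:260,270:370],(400,400),interpolation=cv2.INTER_CUBIC)
A=np.clip(A*1.4,0,255).astype(np.uint8);B=np.clip(B*1.4,0,255).astype(np.uint8)
for im,n,org in((A,'side',(240,180)),(B,'top',(270,160))):
  for d,c in((0,(255,0,0)),(.03,(0,255,0))):
    for p in proj(n,fing(d,.025)): cv2.circle(im,tuple(int(v) for v in (p-org+.5)*f),2,c,-1)
cv2.imwrite('pics/s6.png',np.hstack([A,B])[:,:,::-1])
"
```

```text
t 13.425 q [ 0.2365  0.6209  1.8086 -1.033   1.3357 -0.7038] p [ 0.4938 -0.093   0.1042] F [ 0.2048 -0.4663 -0.3318] w 0.05054777217946532 g 0.0
```

View pics/s6.png

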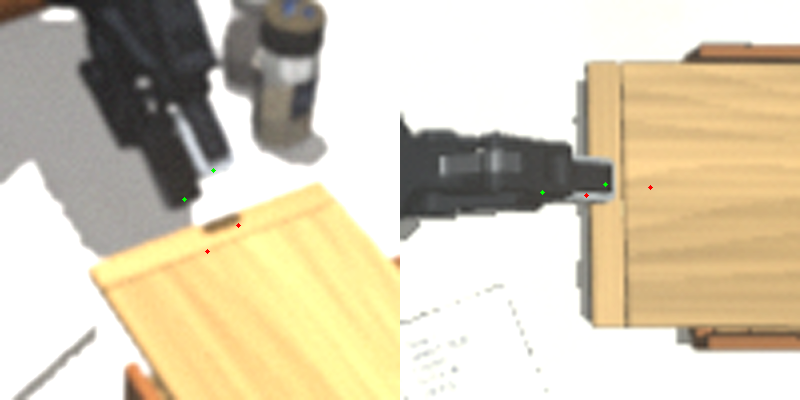

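In the side view the fingertips, at (185,203) and (218,168), match the markers placed about 28 mm behind the TCP. In the top view the finger centre (row 178) is a few mm to +x of the board centre (row 193). I advance with a small correction in -x.

carry_out(
  targets=[
    {"delta_pos":[0.016,0.01,0.02],"dr":[0,0,0],"jaw":-0.18},
    {"delta_pos":[0.016,0.01,0.06],"dr":[0,0,0],"jaw":-0.18},
    {"delta_pos":[0.016,0.01,0.1],"dr":[0,0,0],"jaw":-0.18},
    {"delta_pos":[0.016,0.01,0.14],"dr":[0,0,0],"jaw":-0.18},
    {"delta_pos":[0.016,0.01,0.14],"dr":[0,0,0],"jaw":-0.18},
    {"delta_pos":[0.016,0.01,0.14],"dr":[0,0,0],"jaw":-0.18},
  ],
)

```text
t: 14.28
eef_pos: [0.4878, -0.1274, 0.0796]
tcp_rot: [[-1.0, 0.013, -0.023], [0.026, 0.501, -0.865], [0.0, -0.866, -0.501]]
wrist_force: [-0.2, 0.8, -0.1]
gripper_width: 0.0501
grasp_force: 0.0
```

carry_out(
  targets=[
    {"delta_pos":[0,0,0],"dr":[0,0,0],"jaw":0.2},
    {"delta_pos":[0,0,0],"dr":[0,0,0],"jaw":0.4},
    {"delta_pos":[0,0,0],"dr":[0,0,0],"jaw":0.5},
    {"delta_pos":[0,0,0],"dr":[0,0,0],"jaw":0.5},
  ],
)

```text
t: 14.78
eef_pos: [0.4887, -0.1278, 0.0831]
tcp_rot: [[-1.0, 0.015, -0.021], [0.025, 0.496, -0.868], [-0.002, -0.868, -0.496]]
wrist_force: [-0.7, 2.7, 13.6]
gripper_width: 0.0224
grasp_force: 28.8
```

carry_out(
  targets=[
    {"delta_pos":[0,-0.014,-0.008],"dr":[0,0,0],"jaw":0.55},
    {"delta_pos":[0,-0.022,-0.012],"dr":[0,0,0],"jaw":0.7},
    {"delta_pos":[0,-0.029,-0.017],"dr":[0,0,0],"jaw":1},
    {"delta_pos":[0,-0.029,-0.017],"dr":[0,0,0],"jaw":1},
    {"delta_pos":[0,-0.036,-0.02],"dr":[0,0,0],"jaw":1},
    {"delta_pos":[0,-0.043,-0.025],"dr":[0,0,0],"jaw":1},
  ],
)

```text
t: 15.52
eef_pos: [0.4883, -0.128, 0.0972]
tcp_rot: [[-1.0, 0.013, -0.022], [0.025, 0.496, -0.868], [-0.001, -0.868, -0.497]]
wrist_force: [0.4, -3.0, 6.2]
gripper_width: 0.0177
grasp_force: 55.3
```

carry_out(
  targets=[
    {"delta_pos":[0,-0.015,-0.008],"dr":[0,0,0],"jaw":1},
    {"delta_pos":[0,-0.03,-0.017],"dr":[0,0,0],"jaw":1},
    {"delta_pos":[0,-0.045,-0.025],"dr":[0,0,0],"jaw":1},
    {"delta_pos":[0,-0.06,-0.033],"dr":[0,0,0],"jaw":1},
    {"delta_pos":[0,-0.075,-0.042],"dr":[0,0,0],"jaw":1},
    {"delta_pos":[0,-0.09,-0.05],"dr":[0,0,0],"jaw":1},
  ],
)

```text
t: 16.27
eef_pos: [0.4881, -0.1285, 0.1277]
tcp_rot: [[-1.0, 0.014, -0.022], [0.026, 0.497, -0.867], [-0.001, -0.868, -0.497]]
wrist_force: [0.2, -1.7, 4.4]
gripper_width: 0.0121
grasp_force: 55.7
```

carry_out(
  targets=[
    {"delta_pos":[0,-0.02,-0.012],"dr":[0,0,0],"jaw":1},
    {"delta_pos":[0,-0.04,-0.023],"dr":[0,0,0],"jaw":1},
    {"delta_pos":[0,-0.06,-0.035],"dr":[0,0,0],"jaw":1},
    {"delta_pos":[0,-0.09,-0.05],"dr":[0,0,0],"jaw":1},
    {"delta_pos":[0,-0.12,-0.068],"dr":[0,0,0],"jaw":1},
    {"delta_pos":[0,-0.15,-0.085],"dr":[0,0,0],"jaw":1},
    {"delta_pos":[0,-0.18,-0.1],"dr":[0,0,0],"jaw":1},
    {"delta_pos":[0,-0.18,-0.1],"dr":[0,0,0],"jaw":1},
  ],
)

```text
t: 17.27
eef_pos: [0.4881, -0.1286, 0.1876]
tcp_rot: [[-1.0, 0.014, -0.022], [0.026, 0.502, -0.865], [-0.001, -0.865, -0.502]]
wrist_force: [-0.9, 0.2, -2.7]
gripper_width: 0.0075
grasp_force: 58.6
```

carry_out(
  targets=[
    {"delta_pos":[0,-0.05,-0.04],"dr":[0,0,0],"jaw":1},
    {"delta_pos":[0,-0.1,-0.1],"dr":[0,0,0],"jaw":1},
    {"delta_pos":[0,-0.16,-0.2],"dr":[0,0,0],"jaw":1},
    {"delta_pos":[0,-0.2,-0.3],"dr":[0,0,0],"jaw":1},
    {"delta_pos":[0,-0.22,-0.36],"dr":[0,0,0],"jaw":1},
    {"delta_pos":[0,-0.22,-0.36],"dr":[0,0,0],"jaw":1},
  ],
)

```text
t: 18.02
eef_pos: [0.4898, -0.0677, 0.2992]
tcp_rot: [[-1.0, 0.014, -0.02], [0.025, 0.501, -0.865], [-0.002, -0.865, -0.502]]
wrist_force: [-0.6, -0.6, -1.4]
gripper_width: 0.0076
grasp_force: 58.6
```

```bash
python3 -c "
from h import *
o=st();plan(o['eef_pos'],.022,0)"
```

```text
t 18.025 q [ 0.2837  0.3606  1.64   -0.9701  1.5997 -1.0465] p [ 0.4898 -0.0677  0.2992] F [-0.5912 -0.5746 -1.4244] w 0.007612738643665117 g 58.61411511898041
delta [0. 0. 0.] dr [-0.3327 -0.0072 -0.0139]
```

carry_out(
  targets=[
    {"delta_pos":[0,0,0],"dr":[-0.045,-0.001,-0.002],"jaw":1},
    {"delta_pos":[0,0,0],"dr":[-0.09,-0.002,-0.004],"jaw":1},
    {"delta_pos":[0,0,0],"dr":[-0.14,-0.003,-0.006],"jaw":1},
    {"delta_pos":[0,0,0],"dr":[-0.19,-0.004,-0.008],"jaw":1},
    {"delta_pos":[0,0,0],"dr":[-0.24,-0.005,-0.01],"jaw":1},
    {"delta_pos":[0,0,0],"dr":[-0.29,-0.006,-0.012],"jaw":1},
    {"delta_pos":[0,0,0],"dr":[-0.333,-0.007,-0.014],"jaw":1},
    {"delta_pos":[0,0,0],"dr":[-0.333,-0.007,-0.014],"jaw":1},
  ],
)

```text
t: 19.02
eef_pos: [0.4883, -0.0716, 0.297]
tcp_rot: [[-1.0, -0.014, -0.006], [-0.014, 1.0, 0.0], [0.006, 0.0, -1.0]]
wrist_force: [-0.1, -0.3, -2.3]
gripper_width: 0.0078
grasp_force: 58.9
```

```bash
python3 -c "
from h import *
o=st();print(o['tcp_rot']);plan([.474,.12,.30],.022);plan([.474,.2645,.30],.022)"
```

```text
t 19.025 q [-0.3704  0.1125  1.4964 -0.002   1.5385 -1.9555] p [ 0.4883 -0.0716  0.297 ] F [-0.1493 -0.3042 -2.3267] w 0.007841258894366024 g 58.93299400806427
[[-0.9999 -0.0144 -0.0061]
 [-0.0144  0.9999  0.0002]
 [ 0.0061  0.0003 -1.    ]]
delta [ 0.0385  0.6392 -0.0097] dr [ 0.0001 -0.0019 -0.0024]
delta [ 0.0316  1.1208 -0.0096] dr [ 0.0001 -0.0019 -0.0024]
```

carry_out(
  targets=[
    {"delta_pos":[0.038,0.1,-0.01],"dr":[0,-0.002,-0.0024],"jaw":1},
    {"delta_pos":[0.038,0.2,-0.01],"dr":[0,-0.002,-0.0024],"jaw":1},
    {"delta_pos":[0.038,0.32,-0.01],"dr":[0,-0.002,-0.0024],"jaw":1},
    {"delta_pos":[0.038,0.44,-0.01],"dr":[0,-0.002,-0.0024],"jaw":1},
    {"delta_pos":[0.038,0.55,-0.01],"dr":[0,-0.002,-0.0024],"jaw":1},
    {"delta_pos":[0.038,0.62,-0.01],"dr":[0,-0.002,-0.0024],"jaw":1},
    {"delta_pos":[0.038,0.64,-0.01],"dr":[0,-0.002,-0.0024],"jaw":1},
    {"delta_pos":[0.038,0.64,-0.01],"dr":[0,-0.002,-0.0024],"jaw":1},
  ],
)

```text
t: 20.02
eef_pos: [0.4734, 0.1234, 0.3009]
tcp_rot: [[-1.0, -0.03, 0.002], [-0.03, 1.0, -0.001], [-0.002, -0.001, -1.0]]
wrist_force: [-0.3, -0.5, -1.9]
gripper_width: 0.0081
grasp_force: 58.9
```

```bash
python3 -c "
from h import *
o=st();R=o['tcp_rot'];e=o['eef_pos']
a=arm.get_image('side').copy();t=arm.get_image('top').copy()
cv2.imwrite('pics/a7.png',a[:,:,::-1]);cv2.imwrite('pics/t7.png',t[:,:,::-1])
A=cv2.resize(a[40:240,150:350],(600,600),interpolation=cv2.INTER_CUBIC)
A=np.clip(A*1.3,0,255).astype(np.uint8)
pts=[e+R@[x,0,z] for x in(-.07,.07) for z in(-.056,.124)]
for p in proj('side',pts): cv2.circle(A,tuple(int(v) for v in (p-[150,40]+.5)*3),3,(255,0,0),-1)
cv2.imwrite('pics/s7.png',A[:,:,::-1]);print(proj('side',pts))
"
```

```text
t 20.025 q [ 0.0275  0.0973  1.5043 -0.0013  1.5377 -1.5728] p [0.4734 0.1234 0.3009] F [-0.2725 -0.5232 -1.8654] w 0.00808421329006648 g 58.936044573783875
[[267.3731  77.019 ]
 [265.929  150.5515]
 [204.0673  90.603 ]
 [211.4221 167.3408]]
```

View pics/s7.png

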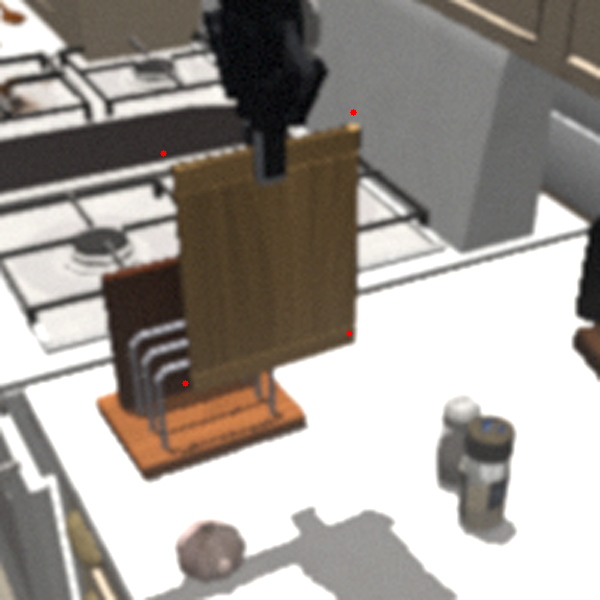

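The board hangs square in the fingers, with corners at crop pixels (357,127), (175,168), (353,342) and (193,387). I intersect those rays with the tool's board plane.

```bash
python3 -c "
from h import *
o=arm.get_obs();R=o['tcp_rot'];e=o['eef_pos'];M,E=C['side']['mtx'],C['side']['extrinsics']
px=np.array([(357,127),(175,168),(193,387),(353,342)])/3-.33+[150,40]
d=np.c_[(px-M[:2,2])/M[0,0],np.ones(4)]*[1,-1,-1]@E[:3,:3].T
for off in (0.0045,-.0045):
  n=R[:,1];p=E[:3,3]+d*(((e+off*n-E[:3,3])@n)/(d@n))[:,None];print(p,p.mean(0),(p-e)@R)
print(proj('side',p))
"
```

```text
[[0.5488 0.1293 0.3439]
 [0.4117 0.1254 0.343 ]
 [0.4109 0.1253 0.1681]
 [0.5499 0.1292 0.164 ]] [0.4803 0.1273 0.2548] [[-0.0752  0.0045 -0.0425]
 [ 0.0618  0.0045 -0.042 ]
 [ 0.0632  0.0045  0.1329]
 [-0.0759  0.0045  0.1374]]
[[0.5436 0.1201 0.3483]
 [0.4085 0.1163 0.3474]
 [0.4077 0.1162 0.175 ]
 [0.5447 0.12   0.171 ]] [0.4761 0.1182 0.2604] [[-0.0698 -0.0045 -0.047 ]
 [ 0.0653 -0.0045 -0.0464]
 [ 0.0666 -0.0045  0.126 ]
 [-0.0705 -0.0045  0.1303]]
[[268.67    82.0033]
 [208.0033  95.67  ]
 [214.0033 168.67  ]
 [267.3367 153.67  ]]
```

carry_out(
  targets=[
    {"delta_pos":[-0.004,0.1,0],"dr":[0,0,0],"jaw":1},
    {"delta_pos":[-0.004,0.2,0],"dr":[0,0,0],"jaw":1},
    {"delta_pos":[-0.004,0.3,0],"dr":[0,0,0],"jaw":1},
    {"delta_pos":[-0.004,0.4,0],"dr":[0,0,0],"jaw":1},
    {"delta_pos":[-0.004,0.45,0],"dr":[0,0,0],"jaw":1},
    {"delta_pos":[-0.004,0.47,0],"dr":[0,0,0],"jaw":1},
    {"delta_pos":[-0.004,0.47,0],"dr":[0,0,0],"jaw":1},
  ],
)

```text
t: 21.0
eef_pos: [0.4713, 0.2636, 0.3015]
tcp_rot: [[-1.0, -0.028, 0.003], [-0.028, 1.0, -0.0], [-0.003, -0.0, -1.0]]
wrist_force: [-1.3, -0.2, -2.2]
gripper_width: 0.0083
grasp_force: 59.0
```

```bash
python3 -c "
from h import *
o=st();print(o['tcp_rot']);plan([.471,.2645,.23],.027);plan([.471,.2645,.16],.027)
a=arm.get_image('side');cv2.imwrite('pics/a8.png',a[:,:,::-1])
# where board's lower near corners should be vs divider tops
R=o['tcp_rot'];e=o['eef_pos'];print(proj('side',[e+R@[x,s*.0045,.132] for x in(-.075,.065) for s in(1,-1)]))"
```

```text
t 21.0 q [ 0.3042  0.1927  1.3902 -0.0013  1.5555 -1.2946] p [0.4713 0.2636 0.3015] F [-1.3238 -0.1524 -2.2301] w 0.008269241048109943 g 58.99409830570221
[[-0.9996 -0.028   0.0034]
 [-0.028   0.9996 -0.0003]
 [-0.0034 -0.0004 -1.    ]]
delta [0.0019 0.003  0.2382] dr [-0.0001  0.0011  0.0003]
delta [0.0027 0.0031 0.4715] dr [-0.0001  0.0011  0.0003]
[[240.7323 125.8741]
 [242.2902 127.364 ]
 [190.8906 139.2334]
 [192.2128 140.9042]]
```

carry_out(
  targets=[
    {"delta_pos":[0.002,0.003,0.05],"dr":[0,0.001,0],"jaw":1},
    {"delta_pos":[0.002,0.003,0.1],"dr":[0,0.001,0],"jaw":1},
    {"delta_pos":[0.002,0.003,0.15],"dr":[0,0.001,0],"jaw":1},
    {"delta_pos":[0.002,0.003,0.18],"dr":[0,0.001,0],"jaw":1},
    {"delta_pos":[0.002,0.003,0.2],"dr":[0,0.001,0],"jaw":1},
    {"delta_pos":[0.002,0.003,0.21],"dr":[0,0.001,0],"jaw":1},
    {"delta_pos":[0.002,0.003,0.22],"dr":[0,0.001,0],"jaw":1},
  ],
)

```text
t: 21.92
eef_pos: [0.471, 0.2653, 0.2358]
tcp_rot: [[-1.0, -0.028, 0.001], [-0.028, 1.0, 0.001], [-0.001, 0.0, -1.0]]
wrist_force: [-0.0, 0.4, -1.9]
gripper_width: 0.0075
grasp_force: 59.0
```

```bash
python3 -c "
from h import *
o=st();plan([.471,.2645,.16],.027)
a=arm.get_image('side');cv2.imwrite('pics/a9.png',a[:,:,::-1])
t=arm.get_image('top')
A=cv2.resize(a[90:220,150:280],(500,500),interpolation=cv2.INTER_CUBIC)
B=cv2.resize(t[170:290,100:172],(300,500),interpolation=cv2.INTER_CUBIC)
cv2.imwrite('pics/s9.png',np.clip(np.hstack([A,B])*1.3,0,255).astype(np.uint8)[:,:,::-1])
"
```

```text
t 21.925 q [ 0.3064  0.2225  1.5095  0.0001  1.4084 -1.2929] p [0.471  0.2653 0.2358] F [-0.0222  0.4395 -1.939 ] w 0.007537671056416665 g 59.015300273895264
delta [ 0.0005 -0.0027  0.2526] dr [0.0002 0.0004 0.0005]
```

I've used all ten picture views, so from here I go by forces and numeric measurements, descending slowly past the divider tops.

carry_out(
  targets=[
    {"delta_pos":[0,-0.002,0.007],"dr":[0,0,0],"jaw":1},
    {"delta_pos":[0,-0.002,0.014],"dr":[0,0,0],"jaw":1},
    {"delta_pos":[0,-0.002,0.021],"dr":[0,0,0],"jaw":1},
    {"delta_pos":[0,-0.002,0.028],"dr":[0,0,0],"jaw":1},
  ],
)

```text
t: 22.52
eef_pos: [0.4708, 0.2645, 0.227]
tcp_rot: [[-1.0, -0.028, 0.0], [-0.028, 1.0, 0.0], [-0.0, 0.0, -1.0]]
wrist_force: [-0.0, 0.7, -2.1]
gripper_width: 0.008
grasp_force: 59.0
```

carry_out(
  targets=[
    {"delta_pos":[0,0,0.007],"dr":[0,0,0],"jaw":1},
    {"delta_pos":[0,0,0.014],"dr":[0,0,0],"jaw":1},
    {"delta_pos":[0,0,0.021],"dr":[0,0,0],"jaw":1},
    {"delta_pos":[0,0,0.028],"dr":[0,0,0],"jaw":1},
    {"delta_pos":[0,0,0.035],"dr":[0,0,0],"jaw":1},
    {"delta_pos":[0,0,0.042],"dr":[0,0,0],"jaw":1},
  ],
)

```text
t: 23.28
eef_pos: [0.4708, 0.2645, 0.2144]
tcp_rot: [[-1.0, -0.028, 0.0], [-0.028, 1.0, 0.0], [-0.0, 0.0, -1.0]]
wrist_force: [1.0, 0.2, -2.4]
gripper_width: 0.0074
grasp_force: 59.0
```

```bash
python3 -c "
from h import *
a=arm.get_image('side')
# pixels perpendicular to the nearest divider's top bar (rack y=-45), and the middle one (-15)
for nm,P in(('-45',[(.524,.251,.105),(.425,.249,.105)]),('-15',[(.525,.280,.105),(.424,.278,.105)])):
  q=proj('side',np.array(P));m=q.mean(0);print(nm,m)
  for r in range(-6,7): print(r,a[int(round(m[1]))+r,int(round(m[0]))].tolist(),end=' ')
  print()
"
```

```text
-45 [219.7115 156.962 ]
-6 [65, 54, 36] -5 [68, 55, 39] -4 [64, 52, 34] -3 [65, 53, 37] -2 [67, 56, 38] -1 [71, 58, 42] 0 [82, 71, 65] 1 [77, 73, 72] 2 [69, 65, 65] 3 [64, 56, 47] 4 [61, 50, 37] 5 [50, 37, 28] 6 [39, 29, 25] 
-15 [215.5016 151.5891]
-6 [59, 47, 31] -5 [57, 47, 33] -4 [60, 49, 34] -3 [60, 48, 33] -2 [57, 48, 32] -1 [62, 51, 37] 0 [59, 49, 33] 1 [60, 47, 35] 2 [59, 47, 34] 3 [62, 52, 36] 4 [62, 52, 37] 5 [67, 56, 40] 6 [77, 67, 60]
```

carry_out(
  targets=[
    {"delta_pos":[0,0,0.02],"dr":[0,0,0],"jaw":1},
    {"delta_pos":[0,0,0.04],"dr":[0,0,0],"jaw":1},
    {"delta_pos":[0,0,0.06],"dr":[0,0,0],"jaw":1},
    {"delta_pos":[0,0,0.08],"dr":[0,0,0],"jaw":1},
    {"delta_pos":[0,0,0.1],"dr":[0,0,0],"jaw":1},
    {"delta_pos":[0,0,0.12],"dr":[0,0,0],"jaw":1},
    {"delta_pos":[0,0,0.14],"dr":[0,0,0],"jaw":1},
  ],
)

```text
t: 24.2
eef_pos: [0.4708, 0.2646, 0.1722]
tcp_rot: [[-1.0, -0.028, 0.0], [-0.028, 1.0, 0.0], [-0.0, 0.0, -1.0]]
wrist_force: [1.0, 0.1, -2.4]
gripper_width: 0.0076
grasp_force: 59.0
```

The -45 bar shows in front of the board and the -15 bar is hidden behind it, so the board is in slot_a. I lower it to the floor.

carry_out(
  targets=[
    {"delta_pos":[0,0,0.012],"dr":[0,0,0],"jaw":1},
    {"delta_pos":[0,0,0.024],"dr":[0,0,0],"jaw":1},
    {"delta_pos":[0,0,0.036],"dr":[0,0,0],"jaw":1},
    {"delta_pos":[0,0,0.044],"dr":[0,0,0],"jaw":1},
    {"delta_pos":[0,0,0.044],"dr":[0,0,0],"jaw":1},
  ],
)

```text
t: 24.82
eef_pos: [0.4707, 0.2645, 0.1592]
tcp_rot: [[-1.0, -0.028, 0.0], [-0.028, 1.0, 0.0], [-0.0, 0.0, -1.0]]
wrist_force: [0.5, -0.1, -1.7]
gripper_width: 0.0079
grasp_force: 59.0
```

carry_out(
  targets=[
    {"delta_pos":[0,0,0.006],"dr":[0,0,0],"jaw":1},
    {"delta_pos":[0,0,0.012],"dr":[0,0,0],"jaw":1},
  ],
)

```text
t: 25.08
eef_pos: [0.4709, 0.2646, 0.1557]
tcp_rot: [[-1.0, -0.028, 0.001], [-0.028, 1.0, 0.0], [-0.001, 0.0, -1.0]]
wrist_force: [-0.3, -0.1, -2.7]
gripper_width: 0.0073
grasp_force: 59.0
```

carry_out(
  targets=[
    {"delta_pos":[0,0,0.005],"dr":[0,0,0],"jaw":1},
    {"delta_pos":[0,0,0.009],"dr":[0,0,0],"jaw":1},
  ],
)

```text
t: 25.32
eef_pos: [0.4708, 0.2646, 0.1529]
tcp_rot: [[-1.0, -0.028, 0.0], [-0.028, 1.0, 0.0], [-0.0, 0.0, -1.0]]
wrist_force: [-0.2, 0.3, -1.3]
gripper_width: 0.0083
grasp_force: 59.0
```

carry_out(
  targets=[
    {"delta_pos":[0,0,0.004],"dr":[0,0,0],"jaw":1},
    {"delta_pos":[0,0,0.007],"dr":[0,0,0],"jaw":1},
  ],
)

```text
t: 25.58
eef_pos: [0.4708, 0.2646, 0.1509]
tcp_rot: [[-1.0, -0.028, 0.0], [-0.028, 1.0, 0.0], [-0.0, 0.0, -1.0]]
wrist_force: [1.2, -1.3, -1.0]
gripper_width: 0.0075
grasp_force: 59.0
```

carry_out(
  targets=[
    {"delta_pos":[0,0,0.004],"dr":[0,0,0],"jaw":1},
    {"delta_pos":[0,0,0.007],"dr":[0,0,0],"jaw":1},
  ],
)

```text
t: 25.82
eef_pos: [0.4714, 0.2647, 0.1498]
tcp_rot: [[-1.0, -0.028, 0.002], [-0.028, 1.0, 0.001], [-0.002, 0.001, -1.0]]
wrist_force: [-1.0, -0.1, 7.4]
gripper_width: 0.0079
grasp_force: 60.6
```

carry_out(
  targets=[
    {"delta_pos":[0,0,0.004],"dr":[0,0,0],"jaw":1},
    {"delta_pos":[0,0,0.004],"dr":[0,0,0],"jaw":1},
  ],
)

```text
t: 26.08
eef_pos: [0.4714, 0.2649, 0.1498]
tcp_rot: [[-1.0, -0.029, 0.003], [-0.028, 1.0, 0.001], [-0.003, 0.001, -1.0]]
wrist_force: [-3.1, -0.5, 11.9]
gripper_width: 0.0076
grasp_force: 61.0
```

carry_out(
  targets=[
    {"delta_pos":[0,0,-0.003],"dr":[0,0,0],"jaw":0.6},
    {"delta_pos":[0,0,-0.003],"dr":[0,0,0],"jaw":0.3},
    {"delta_pos":[0,0,-0.003],"dr":[0,0,0],"jaw":-0.05},
    {"delta_pos":[0,0,-0.003],"dr":[0,0,0],"jaw":-0.05},
    {"delta_pos":[0,0,-0.003],"dr":[0,0,0],"jaw":-0.05},
    {"delta_pos":[0,0,-0.003],"dr":[0,0,0],"jaw":-0.05},
  ],
)

```text
t: 26.82
eef_pos: [0.4708, 0.2645, 0.1485]
tcp_rot: [[-1.0, -0.028, 0.0], [-0.028, 1.0, 0.0], [-0.0, 0.0, -1.0]]
wrist_force: [0.3, 0.3, -0.3]
gripper_width: 0.0448
grasp_force: 0.0
```

carry_out(
  targets=[
    {"delta_pos":[0,0,-0.05],"dr":[0,0,0],"jaw":-0.05},
    {"delta_pos":[0,0,-0.1],"dr":[0,0,0],"jaw":-0.05},
    {"delta_pos":[0,0,-0.2],"dr":[0,0,0],"jaw":-0.05},
    {"delta_pos":[0,0,-0.3],"dr":[0,0,0],"jaw":-0.05},
    {"delta_pos":[0,0,-0.4],"dr":[0,0,0],"jaw":-0.05},
    {"delta_pos":[0,0,-0.5],"dr":[0,0,0],"jaw":-0.05},
    {"delta_pos":[0,0,-0.5],"dr":[0,0,0],"jaw":-0.05},
  ],
)

```text
t: 27.7
eef_pos: [0.4722, 0.265, 0.3025]
tcp_rot: [[-1.0, -0.028, 0.007], [-0.028, 1.0, 0.002], [-0.007, 0.002, -1.0]]
wrist_force: [-0.7, 0.0, -1.2]
gripper_width: 0.0448
grasp_force: 0.0
```

carry_out(
  targets=[
    {"delta_pos":[0.3,-0.3,-0.1],"dr":[0,0,0],"jaw":-0.05},
    {"delta_pos":[0.4,-0.6,-0.1],"dr":[0,0,0],"jaw":-0.05},
    {"delta_pos":[0.5,-0.8,-0.1],"dr":[0,0,0],"jaw":-0.05},
    {"delta_pos":[0.5,-0.9,-0.1],"dr":[0,0,0],"jaw":-0.05},
    {"delta_pos":[0.5,-0.9,-0.1],"dr":[0,0,0],"jaw":-0.05},
    {"delta_pos":[0.5,-0.9,-0.1],"dr":[0,0,0],"jaw":-0.05},
  ],
)

```text
t: 28.45
eef_pos: [0.3272, -0.0134, 0.3283]
tcp_rot: [[-1.0, -0.018, 0.0], [-0.018, 1.0, -0.001], [-0.0, -0.001, -1.0]]
wrist_force: [-0.3, 0.7, -0.1]
gripper_width: 0.0446
grasp_force: 0.0
```

```bash
python3 -c "
from h import *
st();a=arm.get_image('side');t=arm.get_image('top')
for n,im in(('side',a),('top',t)):
  h=cv2.cvtColor(im,cv2.COLOR_RGB2HSV);m=((h[...,0]>13)&(h[...,0]<26)&(h[...,1]>70)&(h[...,2]>60)).astype(np.uint8)
  c=cv2.findContours(m,0,2)[0]
  for k in c:
    if cv2.contourArea(k)>60: print(n,cv2.contourArea(k),cv2.boxPoints(cv2.minAreaRect(k)).tolist())
# expected pixels for a board upright in slot_a, top edge corners at z=.198, and bottoms
P=[(x,.2645+dy+(x-.4745)*.027,z) for z in(.198,.018) for x in(.4045,.5445) for dy in(-.0045,.0045)]
print(proj('side',P),proj('top',P[:4]))
b0=cv2.imread('pics/top0.png')[:,:,::-1].astype(int)
d=(np.abs(b0-t).sum(2)>60).astype(np.uint8);d=cv2.morphologyEx(d,cv2.MORPH_OPEN,np.ones((3,3)))
for k in cv2.findContours(d,0,2)[0]: print('changed',cv2.boundingRect(k))
"
```

```text
t 28.45 q [-0.3852 -0.228   1.7387 -0.0008  1.63   -1.9741] p [ 0.3272 -0.0134  0.3283] F [-0.3158  0.7096 -0.1233] w 0.04461103262003027 g 0.0
side 70.5 [[217.79310607910156, 369.4827575683594], [227.1034393310547, 365.7586364746094], [233.72413635253906, 382.3103332519531], [224.41380310058594, 386.0344543457031]]
side 183.0 [[197.00001525878906, 289.0], [205.00001525878906, 285.0], [217.00001525878906, 309.0], [209.00001525878906, 313.0]]
side 162.5 [[192.6000213623047, 261.20001220703125], [199.80003356933594, 257.60003662109375], [211.80003356933594, 281.60003662109375], [204.6000213623047, 285.20001220703125]]
side 6953.5 [[275.94354248046875, 274.6914978027344], [342.2464599609375, 231.29318237304688], [400.84954833984375, 320.8257141113281], [334.546630859375, 364.2240295410156]]
side 96.0 [[175.51722717285156, 238.79310607910156], [182.2413787841797, 236.1034393310547], [189.5517120361328, 254.37928771972656], [182.8275604248047, 257.0689697265625]]
side 83.5 [[169.30572509765625, 212.5605010986328], [174.70062255859375, 209.61781311035156], [184.10189819335938, 226.85346984
[... 1263 characters left out ...]
 [242.5801 173.5166]
 [241.2377 171.8732]] [[143.368  255.5037]
 [138.3426 255.6239]
 [142.518  179.1473]
 [137.624  179.2345]]
changed (379, 381, 6, 3)
changed (372, 381, 3, 3)
changed (336, 353, 3, 4)
changed (209, 352, 144, 32)
changed (353, 351, 15, 33)
changed (327, 350, 7, 11)
changed (373, 346, 3, 4)
changed (380, 344, 3, 5)
changed (387, 343, 3, 3)
changed (386, 329, 3, 4)
changed (372, 327, 3, 18)
changed (266, 319, 19, 9)
changed (276, 314, 3, 3)
changed (390, 312, 122, 72)
changed (222, 309, 13, 22)
changed (370, 305, 4, 20)
changed (355, 301, 3, 3)
changed (287, 290, 39, 72)
changed (326, 284, 12, 63)
changed (278, 235, 74, 46)
changed (163, 188, 10, 8)
changed (139, 179, 33, 76)
```

The board's top edge is within about 1 pixel of where it should be for slot_a. The bystanders and lower boards show no visible change. I hand it in.

```bash
python3 -c "
from bench import arm
print(arm.job_done())"
```

```text
the job is handed in; nothing more can be done
None
```

The top board stands released on edge in slot_a and the job is handed in at about 28.5 s; the last pictures showed the lower boards and bystanders unmoved, but no verdict was returned.

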